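Set the drilling slide to its index clip, backlash taken up

ROBOT

A 6-joint arm with a two-finger parallel gripper is mounted at the origin on the work surface. World frame = base frame: x ahead of the robot, y to its left, z up, the work surface at z = 0. Lengths are in m, angles in rad, forces in N, time in s.
With the tool pointing down it reaches from about 0.35 to 0.775 m from the base axis. Payload 5.5 kg.
Tool frame: the origin (TCP) lies at the very end of the fingers, on their centre line; the grasp point (between the pads) lies env.hold_point_z behind it (env.hold_point_z is the distance from the TCP to the grasp point, in m); z points along the fingers, y is the line along which they close (so a half turn about z gives the same grasp; the last joint's range is limited). The gripper opens to 85 mm and grips with 20 to 120 N. Pads are 22 mm wide; open, the fingers measure 114 mm over their backs; the gripper's body (76 mm by 85 mm) begins 54 mm behind the grasp point. The pads swing forward as they close: fully open they stand 13 mm farther back than shut.
Start: joints at [-1.307, 0.313, 0.046, 1.304, 0, 1.431], TCP at [0.226, -0.529, 0.231] pointing down, gripper open.
Joint ranges: [-2.76, 2.76], [-0.86, 1.69], [-1.03, 1.26], [-2.2, 2.34], [-1.47, 1.5], [-3.14, 3.14]. Speed limits (rad/s): [2.57, 2.57, 3.14, 3.14, 3.14, 3.14].

INTERFACE

Orientations are given as a unit quaternion [w, x, y, z].
In Python, from workcell import env gives the robot as it stands.
- The arm moves only by the tool carry_out, never from a script. Its argument "steps" is a list of rows, each a list of 3 entries, a list of its own where there are three numbers: the turn, a rotation vector about the tool's x, y, z in degrees, then the shift along the tool's x, y, z in cm, then the closure in counts, from 0 (fully open) to 255 (shut). A call has exactly 8 rows; each row is the pose to reach, as a shift and turn from the pose commanded when the call began, along the tool's axes at that moment; what a row does not reach only later rows make up. A row lasts 1/8 s, in which the tool goes at most 62.5 mm and 10.7 degrees, less where a joint would pass 70% of its speed; a pose out of reach is approached as far as the arm can. A call with a gripper value outside its range is refused whole. The fingers move at their own pace and stop on an object; "force" is the grip in N (left out, the last holds). Time passes only in rows, so rows that repeat a pose let the fingers close, or fill a call up. It gives the time, the measured TCP pose, the force, the opening and the grip force at its end, in the units of the state.
- env.get_state(): the state, without advancing time (a new reading comes with each control period).
- env.read_camera(name): name is "scene" or "side" or "wrist"; returns (picture, depth): 420x560x3 uint8, red, green, blue; 420x560 float32, m along the optical axis (not along the pixel's ray), 0 where there is no reading.
- env.get_calibration(name): a dict with "fx", "fy", "cx", "cy" (pixels), "origin" and "orientation" of the camera in the world. Camera axes: x right, y up, looking along -z (the intrinsics and any distortion apply to the point x, -y, -z); pixel columns grow to the right and rows downward; lengths in m; the calibration is good to about 2 mm. A picture is of the moment at which its call begins: read the wrist's pose just before it. get_calibration takes no time and is no camera call; for the wrist camera it gives the pose at the moment of the call.
- env.hand_in(): hands the job in; it is judged then, once.
The state is a dict: "clock": time; "joint_pos": joint angles; "qvel": joint speeds; "tau": joint torques, N m; "tcp_pos": TCP position; "orientation": TCP orientation; "wrist_force": force on the tool from outside, world axes, zero at the start; "ft_torque": the same for the moment, N m; "finger_gap": finger opening in m; "grip_force": force on a finger pad.
Only numpy, scipy, OpenCV 4.12 (cv2) and the standard library are available. Lean on these libraries where they do the work, as an engineer would, in place of code of your own. Each camera call takes 0.05 s, during which the arm holds its last target. There are 200 camera calls.

TASK

Pull the slide's feed knob fully up to switch it from motor to hand feed, then crank the handwheel to run the carriage a good centimetre past the index clip, away from the wheel, and wind it back towards the wheel until the two arrow tips line up, so that the last turning was in that direction and the backlash stays taken up. Then push the feed knob fully down again to give the slide back to its motor. Leave the tools and other things lying on the bench where they are.

Things in the scene. Friction and masses are not known exactly. Their poses are not given: they have to be found in the camera images.
- slide: Grey bench-top slide, fixed, 460 x 110 mm, long along its own y; origin on the bench, z up, x across. At its -y end a bevel box (100 x 90 mm, 100 mm tall) with a level handwheel on top; at +y an end block (90 x 70, 100 mm tall) with the feed knob, then a dark motor; between them the carriage with a vise and bar (top 128 mm). On its +x side (away from the robot) a scale ledge, top 30 mm, with the index clip.
- wheel_hub (a point): Handwheel's centre at x 0, y -170 mm of the slide, 123 mm above the bench; axis vertical. Steel rim 140 mm across, its top at 131 mm. Clockwise seen from above runs the carriage away from the wheel (slide +y), 48 mm a turn, anticlockwise brings it back; many turns possible. Needs 0.35 N m (6 N at the handle). Stays where left.
- handle_mid (a point): Upright black crank handle on the wheel's rim, 62 mm from the wheel's axis: round, 20 to 28 mm in diameter, from 136 to 204 mm above the bench; this point is on its axis at 176 mm. It revolves freely on its pin, so it can be held in an unchanging orientation and carried round the wheel's axis. Starts anywhere on most of the circle.
- handwheel (a joint): Play of the handwheel on the screw (backlash), rad: the wheel turns 0.8 rad in all without moving the carriage. +0.4: play taken up clockwise (carriage being driven away from the wheel); -0.4: play taken up anticlockwise (carriage being drawn towards the wheel, as wanted at the end).
- carriage (a joint): Travel of the carriage, m: about 0 next to the bevel box, growing along the slide's +y, to 0.175. Starts at 0 to 0.03. It cannot be pushed along by hand: the screw holds it.
- pointer_tip (a point): Tip of the dark steel arrow-shaped pointer (40 mm wide, 12 mm thick) on the carriage's +x side, 95 mm from the slide's centre line and 66 mm above the bench.
- mark_tip (a point): Tip of the matching arrow of the fixed dark steel index clip (50 x 40 mm, top 72 mm above the bench) on the scale ledge, pointing to the slide's -x, 99 mm from the centre line. Its axes are the slide's. Set: pointer_tip and mark_tip have the same y in the slide's frame. At the start the pointer is 30 mm or more short of it, on the handwheel's side.
- feed_knob (a joint): Push-pull feed selector knob, m: 0 pushed down (motor feed), 0.020 pulled up to its stop (hand feed). It is an electric switch and does not itself hold or free the wheel. It slides straight up and down with about 7 N of friction and stays where it is left.
- knob_grip (a point): Centre of the feed knob's round black head, on its vertical axis: 36 mm in diameter and 40 mm tall, from 125 to 165 mm above the bench when pushed down (this point 145 mm), rising 20 mm when pulled. Below it a 16 mm stem and the end block's top at 100 mm. At x 0, y +215 mm of the slide.
- hammer: Hammer lying on the bench on the robot's side of the slide.
- spanner: Steel spanner lying on the bench on the robot's side of the slide.
- driver: Screwdriver with a black handle lying beyond the slide's scale ledge.
- screw_jar: Clear screw-top jar 68 mm across, 90 mm tall, standing beyond the bevel box.
- oil_bottle: Grey oil bottle 60 mm across, 150 mm tall, standing beyond the end block.
- parallel_bar: Steel bar 150 x 30 x 25 mm lying on the robot's side, left of the spanner and hammer.
- bevel_block: Dark steel block 80 x 60 x 40 mm with a short round stub on top, to the right of the slide.

How it is judged:
On the way, in this order (a step that is already met when the one before it is completed fails the run):
1. the feed knob is pulled up to its stop (value of joint feed_knob above 0.016 m), for 0.1 s.
2. in hand feed, the pointer is run at least 8 mm past the clip, away from the wheel (y of pointer_tip in the frame of mark_tip above 0.008 m and value of joint feed_knob above 0.012 m), for 0.05 s.
3. still in hand feed, it is wound back until the tips meet within 3 mm, play taken up (y of pointer_tip in the frame of mark_tip between -0.003 and 0.003 m and value of joint handwheel below -0.2 rad and value of joint feed_knob above 0.012 m), for 0.2 s.
4. the feed knob is pushed down again (value of joint feed_knob below 0.003 m), for 0.1 s.
At the end, for the whole second after the job is handed in: The pointer's tip is within 3 mm of the index clip's tip along the slide, the handwheel's play is still taken up in the anticlockwise sense (joint handwheel below -0.2 rad), the feed knob is down (within 3 mm) and the carriage is at rest (y of pointer_tip in the frame of mark_tip between -0.003 and 0.003 m and value of joint handwheel below -0.2 rad and value of joint feed_knob below 0.003 m and velocity of joint carriage between -0.002 and 0.002 m/s); the robot touches nothing.
It fails at once if one of the loose things on the bench is pushed more than 30 mm (distance of any of hammer, spanner, driver, screw_jar, oil_bottle, parallel_bar, bevel_block from where it was at the start of the episode above 0.03 m).
It also fails if it takes over 72 s, if anything falls off the work surface, if the arm or the gripper's body presses on something with over 40 N, if the wrist force passes 120 N, or if a joint passes its speed limit or range.

## Working session

There is one attempt and no reset: what is moved stays moved. The work goes in short steps, Python scripts to look and compute and a tool call to move; the robot and the scene stay as the last step left them, time stands still between calls to the robot, and variables do not carry over. Pictures are saved under pics/ and viewed, at most 10 in all, crops included, and the job is handed in when it is done.

Besides the shell and the picture viewer there is one more tool, called after "Emit:" by a JSON object that holds its "name" and its "arguments". carry_out: Moves the arm, as the interface text tells. Its arguments: {"type":"object","properties":{"steps":{"type":"array","items":{"type":"array"}},"force":{"type":"number"}},"required":["steps"]}

```bash
mkdir -p pics; ls
cat > h.py <<'E'
import numpy as np, cv2
from scipy.spatial.transform import Rotation as R
from workcell import env
def rot(q): return R.from_quat([q[1],q[2],q[3],q[0]])
def cloud(d,c):
    v,u=np.mgrid[0:d.shape[0],0:d.shape[1]]
    p=np.stack([(u-c['cx'])/c['fx']*d,-(v-c['cy'])/c['fy']*d,-d],-1)
    return rot(c['orientation']).apply(p.reshape(-1,3)).reshape(p.shape)+c['origin']
def look(n,save=None):
    c=env.get_calibration(n); im,d=env.read_camera(n)
    if save: cv2.imwrite('pics/'+save,im[:,:,::-1]); np.savez('pics/'+save+'.npz',P=cloud(d,c),d=d)
    return im,d,c,cloud(d,c)
E
python3 - <<'E'
from h import *
print(env.get_state(),env.hold_point_z)
for n in('scene','side'):
    im,d,c,P=look(n,n+'0.png'); print(n,c)
a=cv2.imread('pics/scene0.png');b=cv2.imread('pics/side0.png')
E
```

```text
pics
{'clock': 0.0, 'joint_pos': array([-1.30661356e+00,  3.14035194e-01,  4.50031746e-02,  1.30359588e+00,
        1.16079629e-05,  1.43122561e+00]), 'qvel': array([ 0.0009739 ,  0.00030342, -0.00120773,  0.00026375, -0.00233388,
        0.00079002]), 'tau': array([ 3.77139542e-03, -4.80632865e+01,  2.98531634e+01,  1.95192784e-02,
        5.86844067e-05,  1.80145776e-05]), 'tcp_pos': array([ 0.22578067, -0.52827723,  0.23039897]), 'orientation': array([-9.14370172e-04,  9.79691592e-01,  2.00508220e-01, -5.12293446e-05]), 'wrist_force': array([-0.64873437, -0.54052519, -0.7607956 ]), 'ft_torque': array([-0.01402903, -0.02055896,  0.00744558]), 'grip_force': 0.0, 'finger_gap': 0.08518719210766003} 0.0187
scene {'fx': 414.27507619357596, 'fy': 414.27507619357596, 'cx': 268.21804283529303, 'cy': 207.56820694941618, 'origin': array([ 1.05311651, -0.35535805,  1.04695282]), 'orientation': array([0.85834124, 0.24879287, 0.13429568, 0.42815546])}
side {'fx': 521.7479944328154, 'fy': 521.7479944328154, 'cx': 281.8440657575983, 'cy': 210.15233178036476, 'origin': array([ 0.43040912, -0.69732146,  0.95629582]), 'orientation': array([ 0.93273721,  0.34713709, -0.04063984, -0.08857505])}
```

View pics/scene0.png

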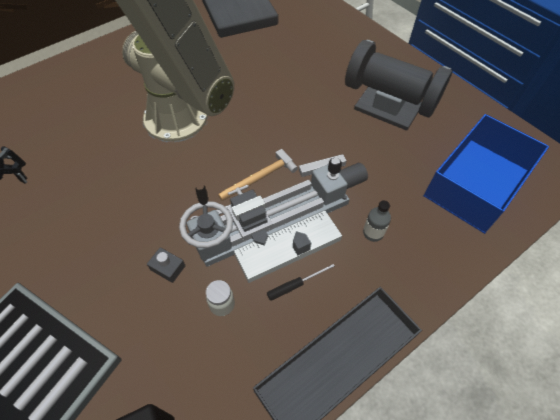

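View pics/side0.png

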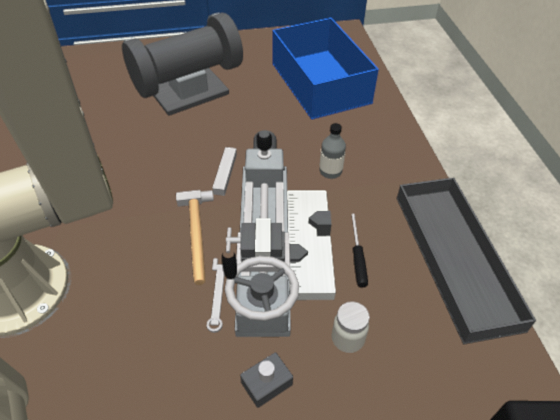

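Scene: wheel hub about (206,222), handle top (201,187), knob (334,165). Side: hub (262,287), handle (230,258), knob (264,140), pointer near (300,253), clip near (318,222).

Run:
```python
from h import *
for n,boxes in (('scene',dict(knob=(150,185,318,350),handle=(175,212,188,215),wheel=(190,255,172,240),clip=(225,260,285,318),ptr=(225,252,245,275))),
          ('side',dict(knob=(125,165,250,280),handle=(240,285,215,242),wheel=(250,325,218,305),clip=(205,240,305,332),ptr=(240,265,285,310)))):
    P=np.load(f'pics/{n}0.png.npz')['P']; im=cv2.imread(f'pics/{n}0.png').astype(int)
    for k,(a,b,c,d) in boxes.items():
        p=P[a:b,c:d].reshape(-1,3); q=im[a:b,c:d].reshape(-1,3); z=p[:,2]
        lo,hi={'knob':(.157,.172),'handle':(.19,.212),'wheel':(.124,.136),'clip':(.066,.078),'ptr':(.06,.072)}[k]
        s=p[(z>lo)&(z<hi)]
        if len(s)<5: print(n,k,len(s),np.percentile(z,[5,50,95]));continue
        print(n,k,len(s),s.mean(0).round(4),'mid',((s.min(0)+s.max(0))/2).round(4),'size',np.ptp(s,0).round(3))
        if k=='wheel':
            for _ in range(8):
                A=np.c_[2*s[:,:2],np.ones(len(s))]; x=np.linalg.lstsq(A,(s[:,:2]**2).sum(1),rcond=None)[0]
                r=np.sqrt(x[2]+x[0]**2+x[1]**2); e=np.hypot(*(s[:,:2]-x[:2]).T)-r; s=s[abs(e)<max(.008,1.5*e.std())]
            print('  circle',x[:2].round(4),r.round(4),len(s))
```

```text
scene knob 61 [0.5816 0.2032 0.1613] mid [0.5778 0.2084 0.1628] size [0.035 0.033 0.011]
scene handle 48 [ 0.46   -0.1437  0.1981] mid [ 0.4581 -0.1417  0.1977] size [0.015 0.026 0.015]
scene wheel 1083 [ 0.5121 -0.1615  0.1292] mid [ 0.509  -0.1453  0.13  ] size [0.139 0.187 0.012]
  circle [ 0.5101 -0.1708] 0.0617 720
scene clip 219 [0.6732 0.0154 0.0714] mid [0.6706 0.0146 0.071 ] size [0.05  0.043 0.01 ]
scene ptr 128 [ 0.5968 -0.0651  0.0685] mid [ 0.5977 -0.0588  0.0661] size [0.048 0.08  0.012]
side knob 78 [0.5744 0.1983 0.1612] mid [0.5764 0.202  0.1616] size [0.034 0.029 0.009]
side handle 95 [ 0.4524 -0.15    0.1977] mid [ 0.4524 -0.1475  0.1971] size [0.025 0.019 0.014]
side wheel 1846 [ 0.5087 -0.1767  0.1293] mid [ 0.5068 -0.1605  0.13  ] size [0.138 0.161 0.012]
  circle [ 0.5072 -0.1747] 0.0613 1376
side clip 291 [0.6712 0.013  0.0718] mid [0.6688 0.0132 0.0716] size [0.051 0.045 0.011]
side ptr 156 [ 0.6003 -0.0696  0.0691] mid [ 0.6019 -0.0648  0.066 ] size [0.04  0.045 0.012]
```

```bash
cat >> h.py <<'E'
def psi():
    x=rot(env.get_state()['orientation']).as_matrix()[:,0]; return np.degrees(np.arctan2(x[1],x[0]))
def go(xyz,ps=None):
    s=env.get_state(); r=rot(s['orientation']); d=r.inv().apply(np.array(xyz)-s['tcp_pos'])*100
    t=[0,0,0]
    if ps is not None:
        g=R.from_euler('z',ps,degrees=True)*R.from_euler('x',180,degrees=True); t=(r.inv()*g).as_rotvec(degrees=True)
    print('shift cm',d.round(2),'turn',np.round(t,2),'tcp',s['tcp_pos'].round(4),'psi',round(psi(),2),'t',s['clock'],'F',s['wrist_force'].round(1),'gap',round(s['finger_gap'],4))
E
python3 - <<'E'
from h import *
go([.40,-.3,.33],60); go([.56,.19,.27],80)
E
```

```text
shift cm [ 24.99 -14.17  -9.92] turn [ -0.08  -0.04 -36.86] tcp [ 0.2258 -0.5283  0.2305] psi 23.14 t 0.1 F [-0.7  0.4 -0.4] gap 0.0854
shift cm [ 58.96 -52.93  -3.85] turn [ -0.08  -0.06 -56.86] tcp [ 0.2258 -0.5283  0.2305] psi 23.14 t 0.1 F [-0.7  0.4 -0.4] gap 0.0854
```

Emit:
{"name": "carry_out", "arguments": {"steps": [[[0,0,-5],[3,-2,-5],0],[[0,0,-12],[7,-5,-10],0],[[0,0,-20],[12,-9,-13],0],[[0,0,-28],[17,-13,-13],0],[[0,0,-36],[22,-17,-13],0],[[0,0,-43],[27,-21,-13],0],[[0,0,-50],[31,-25,-13],0],[[0,0,-57],[35,-29,-13],0]]}}

```text
clock: 1.1
tcp_pos: [0.4315, -0.1293, 0.361]
orientation: [-0.0, 0.764, 0.645, -0.0]
wrist_force: [1.2, -0.2, -0.3]
finger_gap: 0.0853
grip_force: 0.0
```

```bash
python3 -c "
from h import *
go([.56,.19,.27],80)"
```

```text
shift cm [33.63  7.32  9.1 ] turn [-0.01 -0.    0.35] tcp [ 0.4315 -0.1293  0.361 ] psi 80.35 t 1.1 F [ 1.2 -0.2 -0.3] gap 0.0853
```

Emit:
{"name": "carry_out", "arguments": {"steps": [[[0,0,0],[5,1,1],0],[[0,0,0],[10,2,2],0],[[0,0,0],[15,3,4],0],[[0,0,0],[20,4,5],0],[[0,0,0],[25,5,6],0],[[0,0,0],[30,6,8],0],[[0,0,0],[34,7,9],0],[[0,0,0],[34,7,9],0]]}}

```text
clock: 2.1
tcp_pos: [0.558, 0.1941, 0.2688]
orientation: [-0.001, 0.764, 0.645, -0.002]
wrist_force: [-0.2, -1.2, 0.5]
finger_gap: 0.0853
grip_force: 0.0
```

```bash
python3 -c "
from h import *
im,d,c,P=look('wrist','w1.png')
s=P.reshape(-1,3); s=s[(abs(s[:,2]-.163)<.006)&(np.hypot(s[:,0]-.577,s[:,1]-.204)<.04)]
print(c['origin'],len(s),s.mean(0),(s.min(0)+s.max(0))/2,np.ptp(s,0)); go([.577,.204,.13],80)"
```

```text
[0.57138691 0.26808785 0.41188981] 771 [0.57736449 0.21053113 0.16186677] [0.57761845 0.20768547 0.1623231 ] [0.0348835  0.03549288 0.00997953]
shift cm [ 1.45  1.73 13.97] turn [-0.15  0.08  0.27] tcp [0.5579 0.1927 0.2697] psi 80.27 t 2.15 F [0.1 0.1 0.8] gap 0.0857
```

View pics/w1.png

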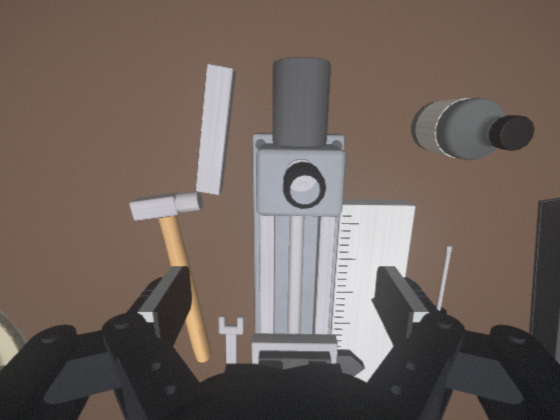

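The knob's head is at (304,186), fully in view; its top circle centre is (0.5776, 0.2075).

Emit:
{"name": "carry_out", "arguments": {"steps": [[[0,0,0],[1.7,1.7,3],0],[[0,0,0],[1.7,1.7,7],0],[[0,0,0],[1.7,1.7,10],0],[[0,0,0],[1.7,1.7,12.5],0],[[0,0,0],[1.7,1.7,13.9],0],[[0,0,0],[1.7,1.7,13.9],0],[[0,0,0],[1.7,1.7,13.9],255],[[0,0,0],[1.7,1.7,13.9],255]], "force": 50}}

```text
clock: 3.15
tcp_pos: [0.5789, 0.2057, 0.1336]
orientation: [0.001, 0.765, 0.644, 0.001]
wrist_force: [0.7, 0.2, 0.7]
finger_gap: 0.0517
grip_force: 0.0
```

Emit:
{"name": "carry_out", "arguments": {"steps": [[[0,0,0],[0,0,0],255],[[0,0,0],[0,0,0],255],[[0,0,0],[0,0,0],255],[[0,0,0],[0,0,0],255],[[0,0,0],[0,0,0],255],[[0,0,0],[0,0,0],255],[[0,0,0],[0,0,-0.5],255],[[0,0,0],[0,0,-0.5],255]]}}

```text
clock: 4.15
tcp_pos: [0.5774, 0.2059, 0.137]
orientation: [-0.001, 0.765, 0.644, -0.0]
wrist_force: [-2.1, 1.9, -2.8]
finger_gap: 0.0346
grip_force: 51.0
```

Emit:
{"name": "carry_out", "arguments": {"steps": [[[0,0,0],[0,0,-0.4],255],[[0,0,0],[0,0,-0.8],255],[[0,0,0],[0,0,-1.2],255],[[0,0,0],[0,0,-1.5],255],[[0,0,0],[0,0,-1.7],255],[[0,0,0],[0,0,-1.8],255],[[0,0,0],[0,0,-1.8],255],[[0,0,0],[0,0,-1.8],255]]}}

```text
clock: 5.15
tcp_pos: [0.5774, 0.2058, 0.1538]
orientation: [-0.001, 0.765, 0.644, -0.001]
wrist_force: [-1.2, 5.3, -14.7]
finger_gap: 0.0341
grip_force: 52.1
```

```bash
python3 -c "
from h import *
go([.577,.204,.13],80)"
```

```text
shift cm [-0.19 -0.    2.38] turn [-0.12  0.01  0.15] tcp [0.5774 0.2058 0.1538] psi 80.15 t 5.15 F [ -1.2   5.3 -14.7] gap 0.0341
```

Emit:
{"name": "carry_out", "arguments": {"steps": [[[0,0,0],[0,0,0.1],0],[[0,0,0],[0,0,0.1],0],[[0,0,0],[0,0,0.1],0],[[0,0,0],[0,0,-1],0],[[0,0,0],[0,0,-4],0],[[0,0,0],[0,0,-8],0],[[0,0,0],[0,0,-12],0],[[0,0,0],[0,0,-12],0]]}}

```text
clock: 6.15
tcp_pos: [0.58, 0.2059, 0.2805]
orientation: [0.002, 0.765, 0.644, 0.004]
wrist_force: [-0.4, 0.6, -0.6]
finger_gap: 0.0854
grip_force: 0.0
```

```bash
python3 -c "
from h import *
im,d,c,P=look('wrist')
s=P.reshape(-1,3); s=s[(s[:,2]>.15)&(s[:,2]<.2)&(np.hypot(s[:,0]-.5776,s[:,1]-.207)<.025)]
print(len(s),np.percentile(s[:,2],[50,90]))
go([.45,-.16,.32],80)"
```

```text
1006 [0.1808318  0.18462251]
shift cm [-38.24  -6.44  -4.28] turn [ 0.28 -0.09  0.13] tcp [0.5792 0.2058 0.2781] psi 80.13 t 6.2 F [-0.2 -0.1 -0.1] gap 0.0853
```

Emit:
{"name": "carry_out", "arguments": {"steps": [[[0,0,0],[-6,-1,-1],0],[[0,0,0],[-12,-2,-2],0],[[0,0,0],[-18,-3,-3],0],[[0,0,0],[-24,-3,-4],0],[[0,0,0],[-30,-4,-4],0],[[0,0,0],[-36,-4,-4],0],[[0,0,0],[-41,-4,-4],0],[[0,0,0],[-41,-4,-4],0]]}}

```text
clock: 7.2
tcp_pos: [0.4672, -0.1945, 0.3141]
orientation: [-0.001, 0.767, 0.642, -0.001]
wrist_force: [-0.0, 0.4, -0.2]
finger_gap: 0.0856
grip_force: 0.0
```

Run:
```python
from h import *
im,d,c,P=look('wrist','w2.png')
s=P.reshape(-1,3); h=s[(abs(s[:,2]-.2)<.008)&(np.hypot(s[:,0]-.456,s[:,1]+.146)<.04)]
print(len(h),h.mean(0),(h.min(0)+h.max(0))/2,np.ptp(h,0))
s=s[(abs(s[:,2]-.128)<.006)&(abs(np.hypot(s[:,0]-.509,s[:,1]+.173)-.062)<.02)]
for _ in range(8):
    A=np.c_[2*s[:,:2],np.ones(len(s))]; x=np.linalg.lstsq(A,(s[:,:2]**2).sum(1),rcond=None)[0]
    r=np.sqrt(x[2]+x[0]**2+x[1]**2); e=np.hypot(*(s[:,:2]-x[:2]).T)-r; s=s[abs(e)<max(.008,1.5*e.std())]
print('circle',x[:2],r,len(s))
a=np.arctan2(*(s[:,:2]-x[:2]).T[::-1]); print(np.histogram(np.degrees(a),12,(-180,180))[0])
go([.456,-.146,.15],80)
```

```text
318 [ 0.45509849 -0.13989093  0.1999645 ] [ 0.45311764 -0.14167999  0.19895935] [0.02513569 0.02555235 0.01383253]
circle [ 0.50686083 -0.16973225] 0.06055800754956113 5249
[433 410 400 404 429 467 494 525 526 507 365 289]
shift cm [ 4.39 -1.92 16.43] turn [-0.1  -0.04 -0.08] tcp [ 0.4675 -0.1927  0.3142] psi 79.92 t 7.25 F [-0.2  0.8 -0.4] gap 0.0854
```

View pics/w2.png

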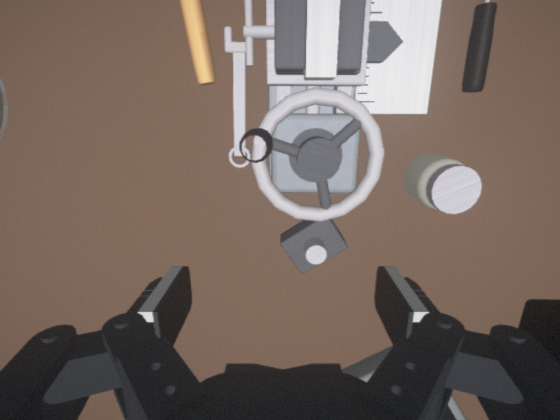

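The handle's top is at (256,146), the hub at (318,155), and the wheel is fully visible. Measured handle is (0.4525, -0.142) and hub (0.507, -0.171), 62 mm apart as expected.

Emit:
{"name": "carry_out", "arguments": {"steps": [[[0,0,0],[4.7,-2.4,2],0],[[0,0,0],[4.7,-2.4,6],0],[[0,0,0],[4.7,-2.4,10],0],[[0,0,0],[4.7,-2.4,14],0],[[0,0,0],[4.7,-2.4,15.9],0],[[0,0,0],[4.7,-2.4,15.9],0],[[0,0,0],[4.7,-2.4,15.9],255],[[0,0,0],[4.7,-2.4,15.9],255]], "force": 40}}

```text
clock: 8.25
tcp_pos: [0.4536, -0.1411, 0.1575]
orientation: [0.001, 0.765, 0.644, 0.0]
wrist_force: [-0.2, -0.3, 0.6]
finger_gap: 0.0515
grip_force: 0.0
```

Emit:
{"name": "carry_out", "arguments": {"steps": [[[0,0,0],[0,0,0],255],[[0,0,0],[0,0,0],255],[[0,0,0],[0,0,0],255],[[0,0,0],[0,0,0],255],[[0,0,0],[0,0,0],255],[[0,0,0],[0,0,0],255],[[0,0,0],[0,0,0],255],[[0,0,0],[0,0,0],255]]}}

```text
clock: 9.25
tcp_pos: [0.453, -0.1412, 0.157]
orientation: [0.0, 0.765, 0.644, 0.0]
wrist_force: [-2.0, 1.3, 6.0]
finger_gap: 0.0261
grip_force: 39.2
```

```bash
cat >> h.py <<'E'
def circ(hub,start,step,n=8,r=.062):
    "rows around hub (world), angles deg from start"
    s=env.get_state(); ro=rot(s['orientation']); p=s['tcp_pos']
    print('tcp',p.round(4),'ang',np.degrees(np.arctan2(p[1]-hub[1],p[0]-hub[0])).round(1),'r',np.hypot(*(p[:2]-hub)).round(4),'F',s['wrist_force'].round(1))
    for i in range(1,n+1):
        a=np.radians(start+step*i); w=np.array([*(hub+r*np.array([np.cos(a),np.sin(a)])),p[2]])-np.array([*(hub+r*np.array([np.cos(np.radians(start)),np.sin(np.radians(start))])),p[2]])
        print((ro.inv().apply(w)*100).round(1))
E
python3 - <<'E'
from h import *
hub=np.array([.507,-.171]); circ(hub,152,-15)
E
```

```text
tcp [ 0.453  -0.1412  0.157 ] ang 151.1 r 0.0616 F [-2.   1.3  6. ]
[1.5 0.7 0. ]
[2.7 1.8 0. ]
[3.6 3.1 0. ]
[4.1 4.6 0. ]
[4.3 6.2 0. ]
[4.  7.8 0. ]
[3.3 9.3 0. ]
[ 2.2 10.5  0. ]
```

Emit:
{"name": "carry_out", "arguments": {"steps": [[[0,0,0],[1.5,0.7,0],255],[[0,0,0],[2.7,1.8,0],255],[[0,0,0],[3.6,3.1,0],255],[[0,0,0],[4.1,4.6,0],255],[[0,0,0],[4.3,6.2,0],255],[[0,0,0],[4.0,7.8,0],255],[[0,0,0],[3.3,9.3,0],255],[[0,0,0],[2.2,10.5,0],255]]}}

```text
clock: 10.25
tcp_pos: [0.5599, -0.1361, 0.157]
orientation: [-0.001, 0.765, 0.644, 0.0]
wrist_force: [-3.4, 4.5, 7.5]
finger_gap: 0.0265
grip_force: 40.4
```

Run:
```python
from h import *
hub=np.array([.507,-.171]); circ(hub,32,-15)
```

```text
tcp [ 0.5599 -0.1361  0.157 ] ang 33.4 r 0.0634 F [-3.4  4.5  7.5]
[-1.3  0.9 -0. ]
[-2.9  1.4 -0. ]
[-4.5  1.6 -0. ]
[-6.1  1.3 -0. ]
[-7.5  0.6 -0. ]
[-8.8 -0.5 -0. ]
[-9.7 -1.8 -0. ]
[-10.2  -3.4  -0. ]
```

Emit:
{"name": "carry_out", "arguments": {"steps": [[[0,0,0],[-1.3,0.9,0],255],[[0,0,0],[-2.9,1.4,0],255],[[0,0,0],[-4.5,1.6,0],255],[[0,0,0],[-6.1,1.3,0],255],[[0,0,0],[-7.5,0.6,0],255],[[0,0,0],[-8.8,-0.5,0],255],[[0,0,0],[-9.7,-1.8,0],255],[[0,0,0],[-10.2,-3.4,0],255]]}}

```text
clock: 11.25
tcp_pos: [0.5116, -0.2326, 0.1572]
orientation: [0.002, 0.765, 0.644, 0.002]
wrist_force: [6.3, 1.7, 1.3]
finger_gap: 0.026
grip_force: 39.7
```

Run:
```python
from h import *
hub=np.array([.507,-.171]); circ(hub,-88,-15)
look('side','side1.png')
a=cv2.imread('pics/side1.png')[180:320,200:360]; cv2.imwrite('pics/side1c.png',cv2.resize(a,None,fx=4,fy=4,interpolation=2))
```

```text
tcp [ 0.5116 -0.2326  0.1572] ang -85.7 r 0.0617 F [6.3 1.7 1.3]
[-0.1 -1.6 -0. ]
[ 0.2 -3.2 -0. ]
[ 0.9 -4.7 -0. ]
[ 1.9 -5.9 -0. ]
[ 3.3 -6.8 -0. ]
[ 4.8 -7.3 -0. ]
[ 6.4 -7.5 -0. ]
[ 8.  -7.2 -0. ]
```

View pics/side1c.png

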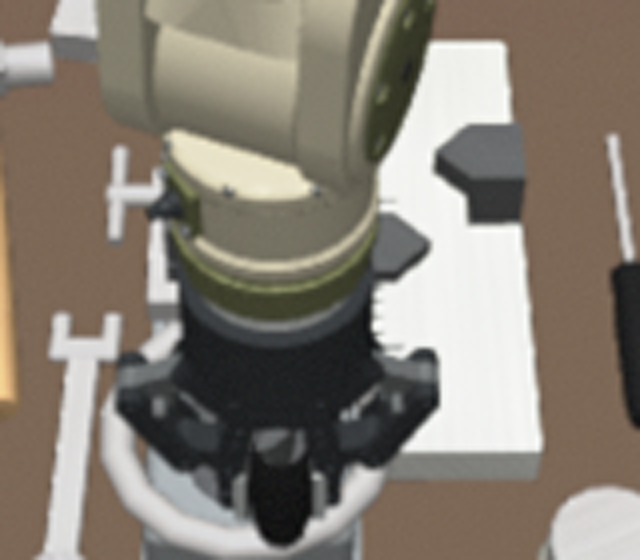

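Pointer tip at full-image (307.5,241), clip tip at (308.8,219.5) in the side view.

```bash
cat >> h.py <<'E'
HUB=np.array([.507,-.171]); YD=np.array([.0706,.378]); YD/=np.linalg.norm(YD); XD=np.array([YD[1],-YD[0]])
def ray(n,u,v,z=.072):
    c=env.get_calibration(n); r=rot(c['orientation']).apply([(u-c['cx'])/c['fx'],-(v-c['cy'])/c['fy'],-1]); o=np.array(c['origin'])
    p=(o+r*(z-o[2])/r[2])[:2]-HUB; return np.array([p@XD,p@YD-.17])
E
python3 - <<'E'
from h import *
print(ray('side',307.5,241.2),ray('side',308.8,219.5))
im=cv2.imread('pics/side0.png')[180:320,200:360]; cv2.imwrite('pics/side0c.png',cv2.resize(im,None,fx=4,fy=4,interpolation=2))
E
```

```text
[ 0.09560331 -0.02288017] [0.10103266 0.03748291]
```

Emit:
{"name": "carry_out", "arguments": {"steps": [[[0,0,0],[-0.1,-1.6,0],255],[[0,0,0],[0.2,-3.2,0],255],[[0,0,0],[0.9,-4.7,0],255],[[0,0,0],[1.9,-5.9,0],255],[[0,0,0],[3.3,-6.8,0],255],[[0,0,0],[4.8,-7.3,0],255],[[0,0,0],[6.4,-7.5,0],255],[[0,0,0],[8.0,-7.2,0],255]]}}

```text
clock: 12.3
tcp_pos: [0.4522, -0.1425, 0.1571]
orientation: [0.002, 0.766, 0.643, -0.001]
wrist_force: [0.1, -7.0, 2.0]
finger_gap: 0.0264
grip_force: 40.1
```

Emit:
{"name": "carry_out", "arguments": {"steps": [[[0,0,0],[1.5,0.7,0],255],[[0,0,0],[2.7,1.8,0],255],[[0,0,0],[3.6,3.1,0],255],[[0,0,0],[4.1,4.6,0],255],[[0,0,0],[4.3,6.2,0],255],[[0,0,0],[4.0,7.8,0],255],[[0,0,0],[3.3,9.3,0],255],[[0,0,0],[2.2,10.5,0],255]]}}

```text
clock: 13.3
tcp_pos: [0.5594, -0.1356, 0.157]
orientation: [-0.001, 0.765, 0.644, 0.001]
wrist_force: [-2.7, 6.6, 7.1]
finger_gap: 0.0261
grip_force: 40.9
```

Run:
```python
from h import *
circ(HUB,32,-15)
im,d,c,P=look('side','side2.png')
s=P-np.array([*(HUB+.17*YD),0]); X=s[...,0]*XD[0]+s[...,1]*XD[1]; Y=s[...,0]*YD[0]+s[...,1]*YD[1]
m=(abs(P[...,2]-.072)<.006)&(X>.06)&(X<.15)&(im.max(2)<110)
for lo,hi in((.06,.098),(.098,.15)):
    k=m&(X>lo)&(X<hi); v,u=np.nonzero(k); print(k.sum(),X[k].min(),X[k].max(),Y[k].min(),Y[k].max())
    j=np.argmax(u) if lo<.09 else np.argmin(u); print('tip px',u[j],v[j],ray('side',u[j],v[j]))
```

```text
tcp [ 0.5594 -0.1356  0.157 ] ang 34.1 r 0.0632 F [-2.7  6.6  7.1]
[-1.3  0.9 -0. ]
[-2.9  1.4 -0. ]
[-4.5  1.6 -0. ]
[-6.1  1.3 -0. ]
[-7.5  0.6 -0. ]
[-8.8 -0.5 -0. ]
[-9.7 -1.8 -0. ]
[-10.2  -3.4  -0. ]
10 0.08024960035370081 0.09399394209104675 -0.003019688714746392 0.011055406806420347
tip px 306 229 [0.0937479  0.01052918]
79 0.1059345452709562 0.1482765452918595 0.021645137249015647 0.2570121417503601
tip px 311 216 [0.10637548 0.04763253]
```

Emit:
{"name": "carry_out", "arguments": {"steps": [[[0,0,0],[-1.3,0.9,0],255],[[0,0,0],[-2.9,1.4,0],255],[[0,0,0],[-4.5,1.6,0],255],[[0,0,0],[-6.1,1.3,0],255],[[0,0,0],[-7.5,0.6,0],255],[[0,0,0],[-8.8,-0.5,0],255],[[0,0,0],[-9.7,-1.8,0],255],[[0,0,0],[-10.2,-3.4,0],255]]}}

```text
clock: 14.35
tcp_pos: [0.5108, -0.2326, 0.1572]
orientation: [0.002, 0.765, 0.644, 0.002]
wrist_force: [5.7, 1.4, 1.3]
finger_gap: 0.0264
grip_force: 40.1
```

Emit:
{"name": "carry_out", "arguments": {"steps": [[[0,0,0],[-0.1,-1.6,0],255],[[0,0,0],[0.2,-3.2,0],255],[[0,0,0],[0.9,-4.7,0],255],[[0,0,0],[1.9,-5.9,0],255],[[0,0,0],[3.3,-6.8,0],255],[[0,0,0],[4.8,-7.3,0],255],[[0,0,0],[6.4,-7.5,0],255],[[0,0,0],[8.0,-7.2,0],255]]}}

```text
clock: 15.35
tcp_pos: [0.452, -0.1426, 0.157]
orientation: [0.003, 0.766, 0.643, -0.001]
wrist_force: [2.2, -8.4, -1.8]
finger_gap: 0.0263
grip_force: 40.1
```

Emit:
{"name": "carry_out", "arguments": {"steps": [[[0,0,0],[1.5,0.7,0],255],[[0,0,0],[2.7,1.8,0],255],[[0,0,0],[3.6,3.1,0],255],[[0,0,0],[4.1,4.6,0],255],[[0,0,0],[4.1,4.6,0],255],[[0,0,0],[4.1,4.6,0],255],[[0,0,0],[4.1,4.6,0],255],[[0,0,0],[4.1,4.6,0],255]]}}

```text
clock: 16.35
tcp_pos: [0.5043, -0.1083, 0.157]
orientation: [0.001, 0.765, 0.644, 0.001]
wrist_force: [0.2, -0.2, 4.8]
finger_gap: 0.026
grip_force: 40.7
```

Run:
```python
from h import *
circ(HUB,92,15)
c=[]
for n,(y,x) in (('side',(170,260)),('scene',(190,230))):
    look(n,n+'3.png'); a=cv2.imread('pics/'+n+'3.png')[y:y+100,x:x+100]; c.append(cv2.resize(a,(400,400),interpolation=2))
cv2.imwrite('pics/c3.png',np.hstack(c))
```

```text
tcp [ 0.5043 -0.1083  0.157 ] ang 92.5 r 0.0627 F [ 0.2 -0.2  4.8]
[-0.5 -1.5 -0. ]
[-1.4 -2.9 -0. ]
[-2.7 -3.9 -0. ]
[-4.1 -4.6 -0. ]
[-5.7 -4.9 -0. ]
[-7.3 -4.8 -0. ]
[-8.9 -4.3 -0. ]
[-10.2  -3.3  -0. ]
```

View pics/c3.png

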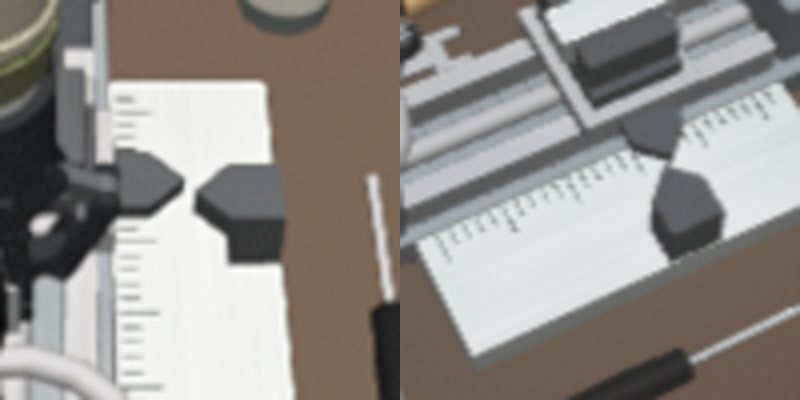

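Side view tips: pointer (305.75,216.5), clip (308.75,219.5). Scene view tips: pointer (297,229.8), clip (297.5,231.3). The pointer is past the clip.

Run:
```python
from h import *
for n,a,b in(('side',(305.75,216.5),(308.75,219.5)),('scene',(297,229.75),(297.5,231.25))):
    for z in((.072,.072),):
        print(n,ray(n,*a),ray(n,*b),(ray(n,*a)-ray(n,*b))*1000)
```

```text
side [0.09463127 0.04615281] [0.100922   0.03748269] [-6.2907326   8.67012095]
scene [0.09729885 0.04866017] [0.10200532 0.04765931] [-4.70647516  1.00085252]
```

Run:
```python
from h import *
O=HUB+.17*YD
for n in('side','scene'):
    P=np.load(f'pics/{n}3.png.npz')['P']; s=P[...,:2]-O; X=s@XD; Y=s@YD; Z=P[...,2]
    for nm,lo,hi in(('ptr',.068,.094),('clip',.105,.155)):
        for zl,zh in((.062,.069),(.069,.075)):
            k=(X>lo)&(X<hi)&(Y>0)&(Y<.09)&(Z>zl)&(Z<zh)
            if k.sum()>3: print(n,nm,zl,k.sum(),'X',np.percentile(X[k],[2,98]).round(4),'Y',np.percentile(Y[k],[2,50,98]).round(4),'Z',np.median(Z[k]).round(4))
c=[]
for n,(u,v) in(('side',(307,218)),('scene',(299,233))):
    a=cv2.imread(f'pics/{n}3.png')[v-20:v+20,u-20:u+20]; c.append(cv2.resize(a,(400,400),interpolation=cv2.INTER_NEAREST))
cv2.imwrite('pics/c4.png',np.hstack(c))
```

```text
side ptr 0.062 21 X [0.0684 0.0926] Y [0.0307 0.0424 0.0605] Z 0.067
side ptr 0.069 108 X [0.0684 0.0928] Y [0.0323 0.0508 0.0694] Z 0.0721
side clip 0.062 44 X [0.1063 0.1476] Y [0.0212 0.0245 0.0623] Z 0.0658
side clip 0.069 245 X [0.1064 0.1477] Y [0.0225 0.0411 0.0619] Z 0.0721
scene ptr 0.062 26 X [0.0697 0.0923] Y [0.0327 0.0444 0.0647] Z 0.0662
scene ptr 0.069 73 X [0.0685 0.0915] Y [0.0347 0.0526 0.0705] Z 0.0718
scene clip 0.062 30 X [0.1088 0.1487] Y [0.0243 0.0403 0.0624] Z 0.0661
scene clip 0.069 184 X [0.1078 0.1481] Y [0.0248 0.0436 0.0637] Z 0.0715
```

View pics/c4.png

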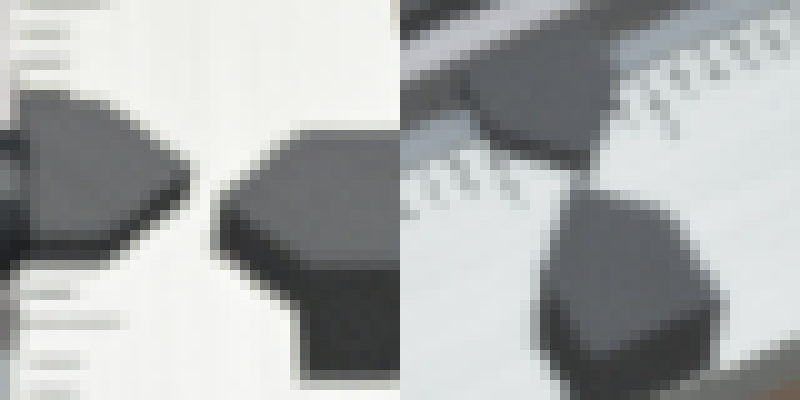

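Side: tips' top corners at pointer (305.5,214.3), clip (308,216.7). Scene: pointer (297.5,228), clip (295.7,231.5).

Run:
```python
from h import *
for n,a,b in(('side',(305.5,214.3),(308,216.7)),('scene',(297.5,228),(295.7,231.5))):
    print(n,ray(n,*a),ray(n,*b),(ray(n,*a)-ray(n,*b))*1000)
```

```text
side [0.09433079 0.05257366] [0.09960987 0.04558151] [-5.27908787  6.99215188]
scene [0.09309802 0.05245466] [0.10051049 0.04295967] [-7.41246247  9.49499048]
```

Emit:
{"name": "carry_out", "arguments": {"steps": [[[0,0,0],[0.2,0.8,0],255],[[0,0,0],[0.2,1.6,0],255],[[0,0,0],[0.1,2.4,0],255],[[0,0,0],[-0.1,3.2,0],255],[[0,0,0],[-0.1,3.2,0],255],[[0,0,0],[-0.1,3.2,0],255],[[0,0,0],[-0.1,3.2,0],255],[[0,0,0],[-0.1,3.2,0],255]]}}

```text
clock: 17.45
tcp_pos: [0.535, -0.1144, 0.157]
orientation: [0.0, 0.765, 0.644, 0.0]
wrist_force: [-1.2, 1.4, 7.5]
finger_gap: 0.0264
grip_force: 41.0
```

```bash
cat >> h.py <<'E'
def tips():
    O=HUB+.17*YD
    for n in('side','scene'):
        im,d,c,P=look(n); s=P[...,:2]-O; X=s@XD; Y=s@YD; Z=P[...,2]; m=[]
        for lo,hi in((.068,.094),(.105,.155)):
            k=(X>lo)&(X<hi)&(Y>0)&(Y<.09)&(Z>.069)&(Z<.075); q=np.percentile(Y[k],[2,98]); m.append(q.mean()); print(n,k.sum(),q.round(4))
        print(' delta mm',((m[0]-m[1])*1000).round(2))
E
python3 - <<'E'
from h import *
circ(HUB,62,15)
tips()
E
```

```text
tcp [ 0.535  -0.1144  0.157 ] ang 63.7 r 0.0632 F [-1.2  1.4  7.5]
[ 0.3 -1.6 -0. ]
[ 0.2 -3.2 -0. ]
[-0.4 -4.7 -0. ]
[-1.3 -6.1 -0. ]
[-2.5 -7.1 -0. ]
[-4.  -7.8 -0. ]
[-5.6 -8.1 -0. ]
[-7.2 -8.  -0. ]
side 30 [0.058  0.0748]
side 245 [0.0217 0.0629]
 delta mm 24.11
scene 71 [0.0378 0.0736]
scene 180 [0.0249 0.0636]
 delta mm 11.44
```

Emit:
{"name": "carry_out", "arguments": {"steps": [[[0,0,0],[0.3,-1.6,0],255],[[0,0,0],[0.2,-3.2,0],255],[[0,0,0],[-0.4,-4.7,0],255],[[0,0,0],[-1.3,-6.1,0],255],[[0,0,0],[-2.5,-7.1,0],255],[[0,0,0],[-4.0,-7.8,0],255],[[0,0,0],[-5.6,-8.1,0],255],[[0,0,0],[-5.6,-8.1,0],255]]}}

```text
clock: 18.55
tcp_pos: [0.4468, -0.1576, 0.157]
orientation: [0.002, 0.766, 0.643, 0.001]
wrist_force: [4.9, -1.3, 2.4]
finger_gap: 0.0263
grip_force: 40.6
```

Run:
```python
from h import *
circ(HUB,167,5)
tips()
```

```text
tcp [ 0.4468 -0.1576  0.157 ] ang 167.4 r 0.0617 F [ 4.9 -1.3  2.4]
[-0.5 -0.   0. ]
[-1.1  0.   0. ]
[-1.6  0.1  0. ]
[-2.1  0.3  0. ]
[-2.6  0.4  0. ]
[-3.1  0.7  0. ]
[-3.6  0.9  0. ]
[-4.1  1.2  0. ]
side 101 [0.0287 0.0679]
side 242 [0.023  0.0621]
 delta mm 5.76
scene 77 [0.03   0.0667]
scene 179 [0.0245 0.0632]
 delta mm 4.51
```

Emit:
{"name": "carry_out", "arguments": {"steps": [[[0,0,0],[-0.5,0,0],255],[[0,0,0],[-1.1,0,0],255],[[0,0,0],[-1.6,0.1,0],255],[[0,0,0],[-2.1,0.3,0],255],[[0,0,0],[-2.6,0.4,0],255],[[0,0,0],[-3.1,0.7,0],255],[[0,0,0],[-3.6,0.9,0],255],[[0,0,0],[-3.6,0.9,0],255]]}}

```text
clock: 19.65
tcp_pos: [0.4491, -0.1919, 0.1568]
orientation: [-0.0, 0.765, 0.644, 0.002]
wrist_force: [3.5, 5.3, 5.6]
finger_gap: 0.0263
grip_force: 40.9
```

Run:
```python
from h import *
circ(HUB,202,5)
tips()
c=[]
for n,(u,v) in(('side',(307,218)),('scene',(299,233))):
    look(n,n+'5.png'); a=cv2.imread(f'pics/{n}5.png')[v-20:v+20,u-20:u+20]; c.append(cv2.resize(a,(400,400),interpolation=cv2.INTER_NEAREST))
cv2.imwrite('pics/c5.png',np.hstack(c))
```

```text
tcp [ 0.4491 -0.1919  0.1568] ang -160.1 r 0.0616 F [3.5 5.3 5.6]
[-0.4  0.3 -0. ]
[-0.9  0.6 -0. ]
[-1.3  1.  -0. ]
[-1.6  1.4 -0. ]
[-1.9  1.9 -0. ]
[-2.2  2.3 -0. ]
[-2.4  2.8 -0. ]
[-2.6  3.3 -0. ]
side 111 [0.0239 0.0615]
side 240 [0.0233 0.0627]
 delta mm -0.29
scene 72 [0.0259 0.0614]
scene 180 [0.0243 0.0635]
 delta mm -0.25
```

View pics/c5.png

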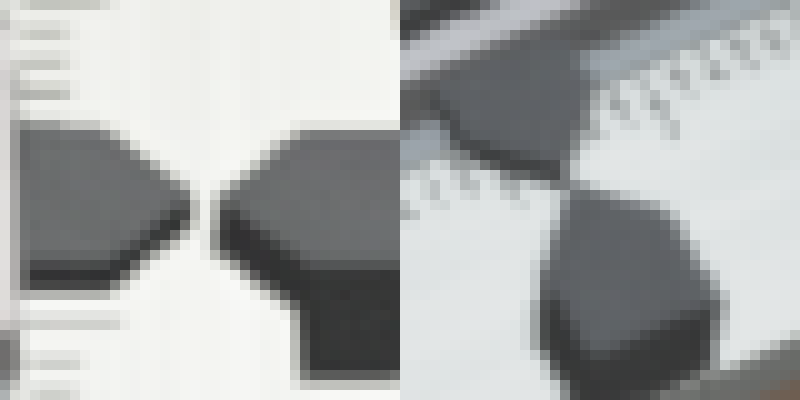

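The two tips meet: side pointer tip at crop (190,195), clip tip (215,195), and depth gives about -0.3 mm. I'll release the handle and go back to the knob.

Emit:
{"name": "carry_out", "arguments": {"steps": [[[0,0,0],[0,0,0],255],[[0,0,0],[0,0,0],0],[[0,0,0],[0,0,0],0],[[0,0,0],[0,0,0],0],[[0,0,0],[0,0,-2],0],[[0,0,0],[0,0,-6],0],[[0,0,0],[0,0,-11],0],[[0,0,0],[0,0,-15],0]]}}

```text
clock: 20.85
tcp_pos: [0.4477, -0.1931, 0.308]
orientation: [0.0, 0.765, 0.644, 0.0]
wrist_force: [0.5, -0.7, 0.2]
finger_gap: 0.0852
grip_force: 0.0
```

Run:
```python
from h import *
go([.5776,.206,.28],80); tips()
```

```text
shift cm [41.55  5.95  2.79] turn [0.03 0.02 0.12] tcp [ 0.4477 -0.1931  0.308 ] psi 80.12 t 20.85 F [ 0.5 -0.7  0.2] gap 0.0852
side 110 [0.0242 0.06  ]
side 243 [0.0231 0.0623]
 delta mm -0.61
scene 77 [0.0262 0.062 ]
scene 179 [0.0243 0.0628]
 delta mm 0.56
```

Emit:
{"name": "carry_out", "arguments": {"steps": [[[0,0,0],[6,1,0],0],[[0,0,0],[12,2,0],0],[[0,0,0],[18,3,0],0],[[0,0,0],[24,4,0],0],[[0,0,0],[30,5,1],0],[[0,0,0],[36,6,2],0],[[0,0,0],[41.6,6,3],0],[[0,0,0],[41.6,6,3],0]]}}

```text
clock: 21.95
tcp_pos: [0.5772, 0.21, 0.273]
orientation: [-0.001, 0.764, 0.646, -0.002]
wrist_force: [0.3, -0.9, -0.0]
finger_gap: 0.0854
grip_force: 0.0
```

Run:
```python
from h import *
go([.5776,.206,.154],80)
```

```text
shift cm [-0.37  0.15 11.9 ] turn [-0.24  0.07  0.44] tcp [0.5772 0.21   0.273 ] psi 80.44 t 21.95 F [ 0.3 -0.9 -0. ] gap 0.0854
```

Emit:
{"name": "carry_out", "arguments": {"steps": [[[0,0,0],[0,0,3],0],[[0,0,0],[0,0,7],0],[[0,0,0],[0,0,10],0],[[0,0,0],[0,0,12.2],0],[[0,0,0],[0,0,12.2],0],[[0,0,0],[0,0,12.2],255],[[0,0,0],[0,0,12.2],255],[[0,0,0],[0,0,12.2],255]], "force": 50}}

```text
clock: 22.95
tcp_pos: [0.5775, 0.2068, 0.1552]
orientation: [-0.001, 0.765, 0.644, -0.0]
wrist_force: [4.2, 0.2, 3.8]
finger_gap: 0.0343
grip_force: 49.1
```

Emit:
{"name": "carry_out", "arguments": {"steps": [[[0,0,0],[0,0,0],255],[[0,0,0],[0,0,0],255],[[0,0,0],[0,0,0],255],[[0,0,0],[0,0,0.5],255],[[0,0,0],[0,0,1],255],[[0,0,0],[0,0,1.5],255],[[0,0,0],[0,0,1.9],255],[[0,0,0],[0,0,1.9],255]]}}

```text
clock: 23.95
tcp_pos: [0.5776, 0.2068, 0.1361]
orientation: [-0.0, 0.765, 0.644, -0.0]
wrist_force: [-4.8, 0.0, 5.4]
finger_gap: 0.0337
grip_force: 49.9
```

Emit:
{"name": "carry_out", "arguments": {"steps": [[[0,0,0],[0,0,0.1],255],[[0,0,0],[0,0,0.2],255],[[0,0,0],[0,0,0.3],255],[[0,0,0],[0,0,0.3],255],[[0,0,0],[0,0,0.3],255],[[0,0,0],[0,0,0.3],255],[[0,0,0],[0,0,0.3],255],[[0,0,0],[0,0,0.3],255]]}}

```text
clock: 24.95
tcp_pos: [0.5777, 0.2069, 0.1359]
orientation: [0.0, 0.765, 0.644, 0.001]
wrist_force: [-10.0, -2.0, 19.3]
finger_gap: 0.034
grip_force: 51.4
```

At the lower stop. Release and rise.

Emit:
{"name": "carry_out", "arguments": {"steps": [[[0,0,0],[0,0,0],0],[[0,0,0],[0,0,0],0],[[0,0,0],[0,0,0],0],[[0,0,0],[0,0,-2],0],[[0,0,0],[0,0,-6],0],[[0,0,0],[0,0,-11],0],[[0,0,0],[0,0,-15],0],[[0,0,0],[0,0,-15],0]]}}

```text
clock: 25.95
tcp_pos: [0.5801, 0.207, 0.286]
orientation: [0.002, 0.765, 0.644, 0.003]
wrist_force: [0.5, -0.2, -0.3]
finger_gap: 0.0855
grip_force: 0.0
```

Run:
```python
from h import *
go([.5776,.206,.28],80); tips()
im,d,c,P=look('wrist')
s=P.reshape(-1,3); s=s[(s[:,2]>.14)&(s[:,2]<.2)&(np.hypot(s[:,0]-.5776,s[:,1]-.207)<.02)]
print(len(s),np.percentile(s[:,2],[50,90]))
```

```text
shift cm [-0.14 -0.23  0.59] turn [ 0.37 -0.14  0.13] tcp [0.5801 0.207  0.286 ] psi 80.13 t 25.95 F [ 0.5 -0.2 -0.3] gap 0.0855
side 105 [0.0246 0.062 ]
side 245 [0.0226 0.0629]
 delta mm 0.53
scene 72 [0.0268 0.0618]
scene 189 [0.0246 0.0632]
 delta mm 0.35
802 [0.16105819 0.16463189]
```

Knob is down (top at 0.165 m), the tips are aligned and the arm is clear.

```bash
python3 -c "
from workcell import env
print(env.hand_in())"
```

```text
the job is handed in; nothing more can be done
None
```

The job is handed in, with no verdict returned: the knob was pulled up to its stop, the carriage run about 12 mm past the clip and wound back anticlockwise until the tips measured within about 0.6 mm, then the knob was pushed fully down and the arm left clear.

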